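Clamp the glued plaster cast

TASK

The plaster cast with the crack along its middle has just been glued: lift the one-hand bar clamp up off its hooks and stand it upright over that cast, jaw tips on the bench, one jaw beside each straight side. Pump the trigger, letting it spring back between squeezes, until both pads press firmly on the cast, without crushing the plaster or shoving the cast away, and leave the other things alone. Finish holding: the program ends with the trigger still squeezed and the cast under pressure.

Things in the scene. Friction and masses are not known exactly. Their poses are not given: they have to be found in the camera images.
- clamp: One-hand bar clamp, 0.58 kg, balance point near x 16, z 67, hung with its bar level, jaws down, black pistol grip and trigger up. Origin: under the middle of the housing, level with the jaw tips (its lowest points); x along the bar from housing to end jaw, z up. Sizes here and below are in this frame, in mm. It stands by itself on its two jaw tips.
- clamp_bar (a point): Middle of the metal bar inside the grey housing (x 0, z 66). Bar 8 thick (y), z 57 to 75, from x = -94 to 154 less its travel, teeth 2 high on top. Housing x -26 to 26, y -14 to 14, z 47 to 87. Body jaw x -10 to 22, y -13 to 13, z 0 to 51.
- clamp_grip (a point): Half-way between the flat back of the pistol grip and the front of the trigger at rest, at the height of the trigger's hump (x 1.4, y 0, z 124). Grip x -28 to -8, y -12 to 12, z 86 to 160. Grip and trigger measure 59 over their outsides at rest and 41 squeezed; picking the clamp up by both squeezes the trigger, which pulls the bar in by one stroke. The grip alone is 24 thick.
- pad_body: Rubber pad on the housing's jaw, 6 mm thick, 34 mm wide (y), z 3 to 33 mm. Its origin lies behind it at x = 22, z = 0; its pressing face is at x = 28 and looks to +x.
- pad_end: Rubber pad of the end jaw, same size, carried by the bar. Its origin lies under its pressing face (z = 0), at x = 132 mm less the bar's travel; it looks to -x, towards the other pad. Pad and end jaw together are 22 mm thick, z 0 to 79 mm.
- bar (a joint): Travel of the bar through the housing, m: 0 (pads 104 mm apart) to 0.056; starts between 0 and 0.010 and grows as the jaws close, so the pads are 104 mm less the travel apart. A brake (7 N) keeps the bar where it is and the ratchet only pulls it in. When the trigger is let go the jaws stay, but the pressure eases off.
- trigger_angle (a joint): Trigger angle, rad: 0 at rest, 0.40 fully squeezed towards the grip; hinge at x 14, z 80. A spring returns it (3 to 5 N at the hump). A full stroke takes about 12 N at the hump and pulls the bar in by about 8 mm (teeth every 4 mm, sometimes one only). Once both pads bear, the trigger stops short: then 12 N at the hump presses the pads with about 8 N, 18 N with 19 N, 30 N with 41 N.
- trigger: Black blade of the trigger with a rounded hump (radius 8, 20 mm wide, 44 mm above the hinge) for the fingers: hump front at x = 31 at rest, 13 fully squeezed. Origin on the hinge.
- rack: Fixed dark steel rack with two upturned strip hooks under the clamp's bar, one each side of the housing. Origin on the bench under the hung bar; axes as the hung clamp's. Hook floors 102 mm up, at x = -48 and 80 mm, 10 mm wide; lips 12 mm high, 6 mm either side of the bar's middle; posts at y = 47 mm. The jaw tips hang 45 mm above the bench.
- cast_mid (a point): Middle of the cracked cast's straight part: cream plaster dental cast, 0.15 kg, loose, a thin dark crack along its middle. Base 58 mm wide (y), 24 high; straight sides at y = -29 and 29 from x = -19 to 18, half-round front to x = -48; teeth 38 mm above the bench. Point midway between the sides, 12 mm above the bench; x from round front to flat back.
- cast: The cracked cast itself; origin on the bench, 9 mm towards the round front from point cast_mid, same axes. Stands at one of two places, the other cast at the other. The plaster is pressed well at 8 N or more; more than 60 N at a pad crushes it.
- other_cast: Bystander: an intact cast of the same plaster with a pointed front and no crack, about 66 mm wide and 36 mm high, loose.
- bowl: Bystander: black rubber mixing bowl, 116 mm across, 48 mm high, loose.
- spatula: Bystander: plaster spatula with a wooden handle, 230 mm long, lying flat, loose.
- glue: Bystander: small white glue bottle, 26 mm across, 65 mm high, loose.
- jar: Bystander: amber jar with a metal lid, 56 mm across, 55 mm high, loose.
Not all that is in view belongs to the job. What is shaped like the cast but blue is not meant.

How it is judged:
On the way, in this order (a step that is already met when the one before it is completed fails the run):
1. the clamp is lifted clear of its hooks (height (world z) of clamp_grip above 0.188 m and contact force between clamp and rack below 0.05 N), for 0.1 s.
2. the clamp stands upright over the cast, tips on the bench, jaws still apart on either side (x of cast_mid in the frame of clamp between 0.055 and 0.11 m and y of cast_mid in the frame of clamp between -0.014 and 0.014 m and z of cast_mid in the frame of clamp above 0.005 m and angle between the x axis of clamp and the y axis of cast_mid, either way round below 0.16 rad and angle between clamp's own z axis and vertical below 0.12 rad and value of joint bar below 0.033 m), for 0.1 s.
3. the jaws are pumped in and the trigger has been let back between squeezes (x of cast_mid in the frame of clamp between 0.055 and 0.11 m and y of cast_mid in the frame of clamp between -0.014 and 0.014 m and z of cast_mid in the frame of clamp above 0.005 m and angle between the x axis of clamp and the y axis of cast_mid, either way round below 0.16 rad and angle between clamp's own z axis and vertical below 0.12 rad and value of joint bar above 0.033 m and value of joint trigger_angle below 0.2 rad), for 0.05 s.
At the end, for the whole second after the job is handed in: The clamp stands upright (0.12 rad) and square (0.16 rad) over the cast, jaw tips within 7 mm of the bench, pads within 14 mm of mid-side; each pad presses on the cast with 8 to 60 N; the fingers still squeeze the trigger (over 3 N); the cast is flat on the bench, moved under 50 mm (x of cast_mid in the frame of clamp between 0.055 and 0.11 m and y of cast_mid in the frame of clamp between -0.014 and 0.014 m and z of cast_mid in the frame of clamp above 0.005 m and angle between the x axis of clamp and the y axis of cast_mid, either way round below 0.16 rad and angle between clamp's own z axis and vertical below 0.12 rad and contact force between each of pad_body, pad_end and cast above 8 N and contact force between the fingers and trigger above 3 N and angle between cast_mid's own z axis and vertical below 0.1 rad and height (world z) of cast_mid between 0.008 and 0.018 m and distance of cast_mid from where it was at the start of the episode below 0.05 m); the arm keeps its last pose, push and grip.
It fails at once if a pad presses on the plaster with more than 60 N (contact force between any of pad_body, pad_end and cast above 60 N).
It fails at once if the cast is tipped or shoved more than 50 mm (angle between cast_mid's own z axis and vertical above 0.3 rad or distance of cast_mid from where it was at the start of the episode above 0.05 m).
It fails at once if a bystander is moved more than 30 mm (distance of any of other_cast, bowl, spatula, glue, jar from where it was at the start of the episode above 0.03 m).
It also fails if it takes over 59 s, if anything falls off the work surface, if the arm or the gripper's body presses on something with over 40 N, if the wrist force passes 120 N, or if a joint passes its speed limit or range.

ROBOT

A 6-joint arm with a two-finger parallel gripper is mounted at the origin on the work surface. World frame = base frame: x ahead of the robot, y to its left, z up, the work surface at z = 0. Lengths are in m, angles in rad, forces in N, time in s.
With the tool pointing down it reaches from about 0.325 to 0.9 m from the base axis. Payload 6.1 kg.
Tool frame: the origin (TCP) lies midway between the tips of the shut fingers; the grasp point (between the pads) lies 19 mm behind it; x points along the fingers, y is the direction in which the jaws open and shut, and the axes are right-handed (so a half turn about x gives the same grasp; the last joint's range is limited). The gripper opens to 85 mm and grips with 20 to 120 N. Pads are 22 mm wide; open, the fingers measure 114 mm over their backs; the gripper's body (76 mm by 85 mm) begins 54 mm behind the grasp point. The pads swing forward as they close: fully open they stand 13 mm farther back than shut.
Start: joints at [-1.389, 0.22, 1.526, -0, 1.395, -0.126], TCP at [0.189, -0.596, 0.231] pointing down, gripper open.
Joint ranges: [-2.98, 2.98], [-0.91, 2.08], [0.09, 2.57], [-1.24, 4.39], [0.2, 2.65], [-2.68, 2.68]. Speed limits (rad/s): [2.57, 2.57, 3.01, 3.14, 3.14, 3.14].

INTERFACE

Orientations are given as [roll, pitch, yaw] about the fixed x, y, z axes, in that order (R = Rz(yaw) Ry(pitch) Rx(roll)).
In Python, from plant import movep, move_l, set_joints, gripper_to, hold, inverse_kinematics, observe, get_image, get_calibration, Unreachable, job_done gives the robot as it stands. Calls block until the motion is done:
- movep(position, orientation): joint-space move of the TCP to a pose.
- move_l(position, feed=0.15, rotation=None, max_force=None): straight line of the TCP; rotation=None keeps the orientation; feed is the mean speed in m/s. With max_force (N) it stops when the force on the tool has changed by that much, and returns True; else False.
- set_joints(angles): joint-space move.
- gripper_to(opening, f_grip=None): finger opening in m; f_grip is the grip in N (None keeps the last); returns when the fingers have stopped.
- hold(seconds).
- inverse_kinematics(position, orientation): joint angles nearest the present ones, or None.
- observe(): the state.
- get_image(name): name is "side" or "top"; returns (picture, depth): 420x560x3 uint8, red, green, blue; 420x560 float32, m along the optical axis (not along the pixel's ray), 0 where there is no reading.
- get_calibration(name): a dict with "intrinsics" (3x3 intrinsics, pixels), "world_from_camera" (4x4, takes a point from camera to world coordinates). Camera axes: x right, y down, z forward; pixel columns grow to the right and rows downward; lengths in m; the calibration is good to about 2 mm. A picture is of the moment at which its call begins. get_calibration takes no time and is no camera call.
A pose or a line that the arm cannot do raises Unreachable and nothing moves.
- job_done(): hands the job in, once; it reports no verdict.
The state is a dict: "time_s": time; "q": joint angles; "joint_velocities": joint speeds; "joint_torque": joint torques, N m; "eef_pos": TCP position; "tcp_rot": TCP orientation; "ft_force": force on the tool from outside, world axes, zero at the start; "torque": the same for the moment, N m; "opening": finger opening in m.
Only numpy, scipy, OpenCV 4.12 (cv2) and the standard library are available. Lean on these libraries where they do the work, as an engineer would, in place of code of your own. Each camera call takes 0.05 s, during which the arm holds its last target.

## Working session

There is one attempt and no reset: what is moved stays moved. The work goes in short steps, each a Python script; the robot and the scene stay as the last script left them, time stands still between calls to the robot, and variables do not carry over. Pictures are saved under pics/ and viewed, and the job is handed in when it is done.

```bash
ls; mkdir -p pics; cat > h.py <<'E'
import numpy as np, cv2
from plant import *
def shot(n,f):
    im,d=get_image(n); cv2.imwrite(f'pics/{f}.png',im[:,:,::-1]); np.savez(f'pics/{f}.npz',im=im,d=d); return im,d
def pts(n,d):
    c=get_calibration(n);K=np.array(c['intrinsics']);T=np.array(c['world_from_camera'])
    v,u=np.mgrid[:d.shape[0],:d.shape[1]]
    P=np.stack([(u-K[0,2])/K[0,0]*d,(v-K[1,2])/K[1,1]*d,d],-1)
    return P@T[:3,:3].T+T[:3,3]
def proj(n,p):
    c=get_calibration(n);K=np.array(c['intrinsics']);T=np.linalg.inv(np.array(c['world_from_camera']))
    q=T[:3,:3]@np.array(p)+T[:3,3]; return (K@q/q[2])[:2]
E
python3 - <<'E'
from h import *
for n in('side','top'):
    im,d=shot(n,n+'0'); print(n,np.round(get_calibration(n)['world_from_camera'],3).tolist(),np.round(get_calibration(n)['intrinsics'],1).tolist())
print(observe())
E
```

```text
pics
side [[-0.95, -0.217, 0.223, 0.366], [-0.311, 0.625, -0.716, 0.696], [0.016, -0.75, -0.662, 0.717], [0.0, 0.0, 0.0, 1.0]] [[399.6, 0.0, 277.9], [0.0, 399.6, 210.7], [0.0, 0.0, 1.0]]
top [[-0.0, -0.99, 0.14, 0.38], [-1.0, -0.002, -0.017, 0.045], [0.017, -0.14, -0.99, 1.287], [0.0, 0.0, 0.0, 1.0]] [[445.5, 0.0, 280.4], [0.0, 445.5, 202.0], [0.0, 0.0, 1.0]]
{'time_s': 0.1, 'q': array([-1.38913549e+00,  2.21144177e-01,  1.52750085e+00,  2.87540516e-05,
        1.39470680e+00, -1.26108803e-01]), 'joint_velocities': array([ 0.00023735, -0.00147745, -0.00177278, -0.00117596,  0.00093833,
       -0.00032709]), 'joint_torque': array([ 6.05200421e-04, -4.98243105e+01, -3.90546727e+01, -1.95684152e-04,
        5.71288212e-03,  7.76758391e-07]), 'eef_pos': array([ 0.18923436, -0.59509063,  0.23030836]), 'tcp_rot': array([-1.71299112,  1.56903692,  1.73636611]), 'ft_force': array([0.24758676, 0.79256865, 0.19898109]), 'torque': array([ 0.02604472, -0.01640368, -0.01201618]), 'opening': 0.0851679926047713}
```

View pics/side0.png

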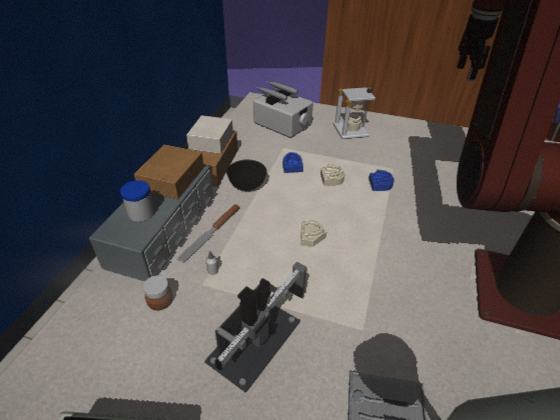

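View pics/top0.png

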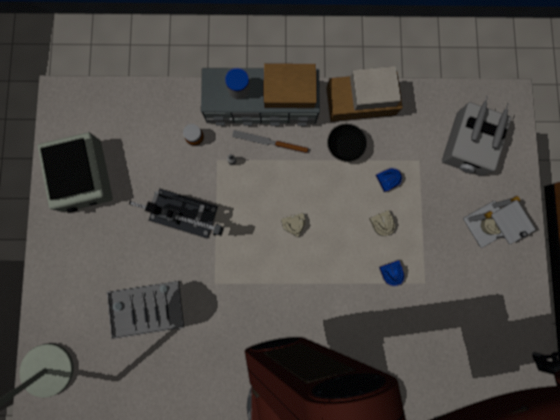

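```bash
python3 - <<'E'
import cv2,numpy as np
t=cv2.imread('pics/top0.png');s=cv2.imread('pics/side0.png')
z=lambda im,x,y,w,h,k:cv2.resize(np.clip(im[y:y+h,x:x+w].astype(float)*1.5,0,255).astype(np.uint8),None,fx=k,fy=k,interpolation=cv2.INTER_CUBIC)
a=np.hstack([z(t,270,200,50,40,8),z(t,362,200,50,40,8)]);
b=np.hstack([z(s,290,210,50,40,8),z(s,310,155,50,40,8)])
cv2.imwrite('pics/casts.png',np.vstack([a[:300],b[:300]]))
cv2.imwrite('pics/clamp.png',np.hstack([z(t,130,180,110,70,4)[:280,:400],z(s,205,260,110,130,4)[:,:400][::1][:280]]) )
cv2.imwrite('pics/clamps.png',z(s,200,258,120,130,4.5))
cv2.imwrite('pics/clampt.png',z(t,130,180,110,70,7))
E
```

```text
(no output)
```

View pics/casts.png

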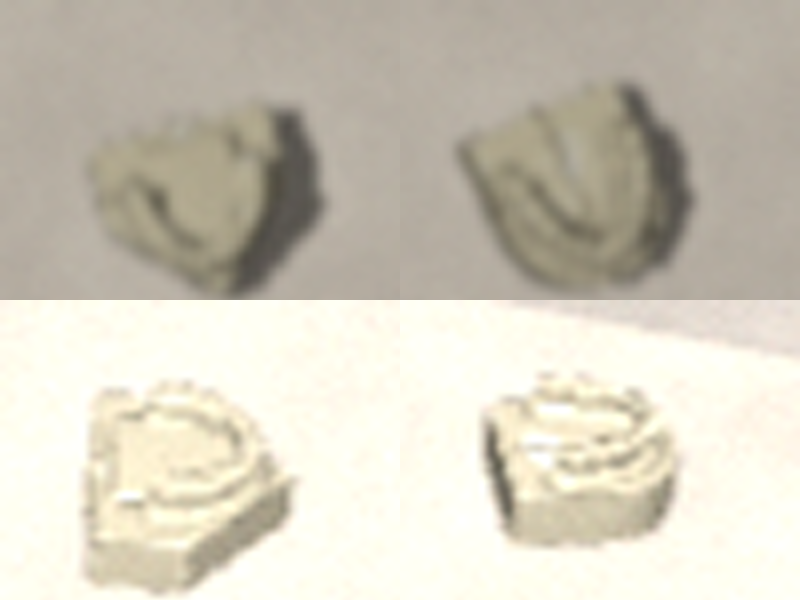

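View pics/clamps.png

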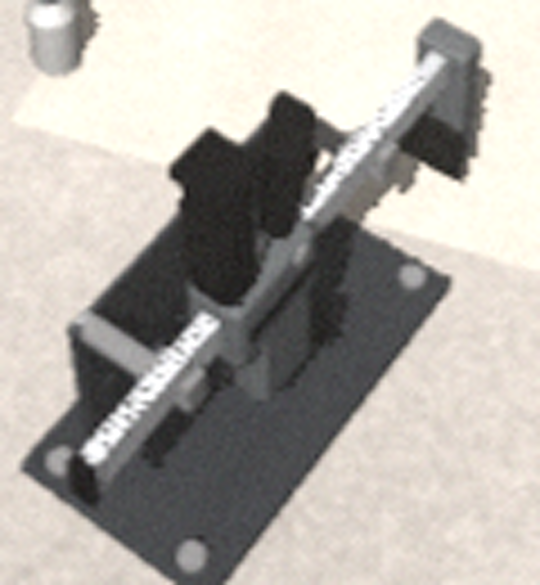

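View pics/clampt.png

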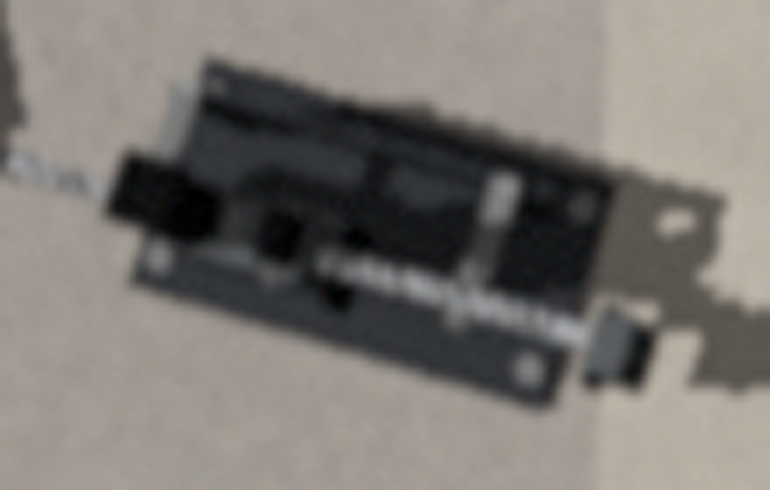

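```bash
python3 - <<'E'
from h import *
for n in('top','side'):
    f=np.load(f'pics/{n}0.npz');im=f['im'].astype(int);d=f['d'];P=pts(n,d)
    v,u=np.mgrid[:420,:560]
    box=(abs(P[...,0]-.42)<.13)&(P[...,1]>.12)&(P[...,1]<.55)&(d>0)
    z=P[...,2];br=im.sum(2)
    # bar top
    m=box&(z>.11)&(z<.135)&(br>150)&(abs(im.max(2)-im.min(2))<40); Q=P[m]
    if n=='side': m&=(v>250)&(v<400)&(u>200)&(u<320);Q=P[m]
    print(n,'bar',m.sum(),Q.mean(0).round(4)); vx,vy,x0,y0=cv2.fitLine(Q[:,:2].astype(np.float32),cv2.DIST_HUBER,0,.01,.01).ravel();print(vx,vy,x0,y0,np.degrees(np.arctan2(vy,vx)))
    t=(Q[:,:2]-[x0,y0])@[vx,vy];print('ext',t.min(),t.max())
    m=box&(z>.18)&(z<.24);Q=P[m];print('grip/trig',m.sum(),Q[:,2].max())
    k,l,s,c=cv2.connectedComponentsWithStats(m.astype(np.uint8))
    for i in range(1,k):
        if s[i,4]>5: q=P[l==i];print(s[i],q.mean(0).round(4),q.min(0).round(4),q.max(0).round(4))
    # casts
    hsv=cv2.cvtColor(f['im'],cv2.COLOR_RGB2HSV)
    m=(d>0)&(z>.016)&(z<.05)&(P[...,1]>-.45)&(P[...,1]<.1)&(abs(P[...,0]-.42)<.2)
    k,l,s,c=cv2.connectedComponentsWithStats(m.astype(np.uint8))
    for i in range(1,k):
        if s[i,4]>60:
            q=P[l==i];r=cv2.minAreaRect(q[:,:2].astype(np.float32)*1000);print('obj',s[i],q.mean(0).round(4),im[l==i].mean(0).round(),np.round(r[0]),np.round(r[1]),r[2])
E
```

```text
top bar 262 [0.4977 0.2757 0.1211]
0.28259817 0.9592384 0.49766195 0.2756533 73.58466
ext -0.09479399470269463 0.1552194484164774
grip/trig 148 0.2113627901276256
[145 202  13  12 120] [0.5186 0.3427 0.2043] [0.505  0.3294 0.1811] [0.5324 0.3566 0.2114]
[167 210   6   8  28] [0.5055 0.3006 0.1915] [0.497  0.2958 0.1802] [0.5148 0.3063 0.196 ]
obj [380 181  21  11 137] [ 0.6082 -0.2909  0.026 ] [12. 35. 81.] [ 605. -294.] [28. 57.] 1.164350152015686
obj [370 211  25  25 427] [ 0.4969 -0.2691  0.0265] [102.  97.  83.] [ 495. -271.] [65. 59.] 22.250171661376953
obj [281 213  25  24 375] [ 0.4951 -0.0141  0.0264] [104. 100.  85.] [490. -16.] [60. 66.] 15.859872817993164
obj [380 261  25  26 449] [ 0.3563 -0.2913  0.0265] [12. 37. 86.] [ 353. -293.] [66. 59.] 19.6953067779541
side bar 974 [0.5085 0.3087 0.1202]
0.2847855 0.9585913 0.5085394 0.30873537 73.45397
ext -0.12797829991851134 0.12029031349111069
grip/trig 424 0.20801015341485374
[259 278  11  12  91] [0.5093 0.3039 0.1884] [0.5008 0.2959 0.1803] [0.5187 0.3087 0.1946]
[237 286  21  25 333] [0.5211 0.3478 0.2003] [0.5076 0.331  0.1804] [0.5369 0.3603 0.208 ]
obj [294 155   9  13  71] [ 0.61   -0.2854  0.0252] [ 42.  60. 123.] [ 608. -288.] [23. 41.] 3.2547848224639893
obj [320 165  24  16 299] [ 0.5014 -0.265   0.0261] [156. 149. 131.] [ 501. -267.] [68. 57.] 15.458451271057129
obj [369 169  25  18 321] [ 0.3607 -0.2875  0.0263] [ 44.  61. 120.] [ 358. -290.] [68. 59.] 15.125455856323242
obj [300 220  26  22 407] [ 0.4981 -0.009   0.0255] [160. 153. 133.] [495. -14.] [62. 67.] 19.10934829711914
```

```bash
python3 - <<'E'
from h import *
ex=-np.array([.2837,.9589]);ey=np.array([-ex[1],ex[0]]);O=np.array([.5125,.3256])
for n in('top','side'):
    f=np.load(f'pics/{n}0.npz');im=f['im'].astype(int);d=f['d'];P=pts(n,d)
    D=P[...,:2]-O;X=D@ex*1000;Y=D@ey*1000;Z=P[...,2]*1000-45
    ok=(d>0)&(abs(X)<170)&(abs(Y)<25)
    for a,b in((40,58),(60,80),(82,90),(90,115),(115,130),(130,145),(145,170)):
        m=ok&(Z>a)&(Z<b); h,_=np.histogram(X[m],np.arange(-120,165,5)); print(n,a,b,[(int(-120+5*i),int(c)) for i,c in enumerate(h) if c], 'Y',np.percentile(Y[m],[2,50,98]).round(1) if m.any() else'')
E
```

```text
top 40 58 [(-100, 1), (-55, 2), (-50, 3), (-45, 2), (45, 1), (70, 2), (75, 11), (80, 10), (140, 1), (145, 9)] Y [-9.7 11.3 24.7]
top 60 80 [(-105, 4), (-100, 9), (-95, 6), (-90, 6), (-85, 5), (-80, 5), (-75, 8), (-70, 5), (-65, 6), (-60, 2), (-55, 1), (-25, 2), (-20, 1), (-15, 1), (-5, 1), (0, 1), (5, 2), (10, 1), (15, 2), (20, 18), (25, 5), (30, 5), (35, 6), (40, 7), (45, 8), (50, 4), (55, 6), (60, 7), (65, 8), (70, 5), (75, 16), (80, 13), (85, 7), (90, 5), (95, 6), (100, 7), (105, 6), (110, 6), (115, 6), (120, 6), (125, 6), (130, 12), (135, 15), (140, 18), (145, 17)] Y [-13.2   0.2  12.6]
top 82 90 [(-25, 2), (-20, 3), (-15, 9), (-10, 14), (-5, 13), (0, 15), (5, 3), (10, 5), (15, 8), (20, 15), (135, 3), (140, 2)] Y [-13.   -2.3  14.2]
top 90 115 [(-25, 1), (-20, 1), (-15, 17), (-10, 7), (-5, 10), (0, 1), (20, 1)] Y [-10.9  -1.2  10.5]
top 115 130 [(-20, 1), (-15, 14), (-10, 3), (10, 2), (15, 5), (20, 1), (25, 11)] Y [-10.2  -1.6  10.5]
top 130 145 [(-15, 6), (-10, 4), (15, 1), (20, 4), (25, 6)] Y [-8.6  0.8  9.8]
top 145 170 [(-35, 6), (-30, 21), (-25, 23), (-20, 20), (-15, 27), (-
[... 1004 characters left out ...]
63), (135, 32), (140, 27), (145, 1)] Y [-10.3   1.1  13.8]
side 82 90 [(-30, 22), (-25, 11), (-20, 7), (-15, 9), (-10, 17), (-5, 16), (0, 19), (5, 35), (10, 17), (15, 13), (20, 4)] Y [-10.   -4.7  14.9]
side 90 115 [(-35, 59), (-30, 36), (-25, 18), (-20, 10), (-10, 6), (-5, 8), (5, 18), (10, 71), (15, 8), (20, 1)] Y [-7.8 -0.5 12.7]
side 115 130 [(-35, 38), (-30, 19), (-25, 13), (-20, 6), (10, 45), (15, 31), (20, 10), (25, 1)] Y [-7.6 -1.8 12.1]
side 130 145 [(-35, 52), (-30, 24), (-25, 11), (-20, 8), (-15, 2), (10, 1), (15, 49), (20, 21), (25, 2)] Y [-7.7  0.  13.2]
side 145 170 [(-35, 67), (-30, 56), (-25, 53), (-20, 48), (-15, 48), (-10, 2), (15, 3), (20, 25), (25, 16)] Y [-8.4  2.3 15.8]
```

```bash
python3 - <<'E'
from h import *
# cast top outline by colour mask in both views, ray-plane at z=.024 ; side-line fit
for n in('top','side'):
    f=np.load(f'pics/{n}0.npz');d=f['d'];P=pts(n,d);z=P[...,2]
    m=((d>0)&(z>.017)&(z<.05)&(abs(P[...,0]-.498)<.06)&(abs(P[...,1]+.267)<.06))
    Q=P[m][:,:2]
    for deg in range(-70,0,5):pass
    best=[]
    for a in np.radians(np.arange(0,180,1)):
        w=Q@[np.cos(a),np.sin(a)];best.append((np.percentile(w,99)-np.percentile(w,1))*1e3)
    best=np.array(best);print(n,[(i,round(b,1)) for i,b in enumerate(best) if i%5==0])
    hull=cv2.convexHull((Q*1000).astype(np.float32))[:,0]
    e=np.roll(hull,-1,0)-hull;L=np.linalg.norm(e,axis=1)
    for i in np.argsort(-L)[:6]:print(hull[i].round(),np.roll(hull,-1,0)[i].round(),L[i].round(1),np.degrees(np.arctan2(e[i,1],e[i,0])).round(1))
    k=cv2.resize(np.clip(f['im'][...,::-1]*1.5,0,255).astype(np.uint8)[*( (slice(205,245),slice(360,405)) if n=='top' else (slice(155,195),slice(310,355)))],None,fx=14,fy=14,interpolation=cv2.INTER_CUBIC);cv2.imwrite(f'pics/cz_{n}.png',k)
E
```

```text
top [(0, np.float64(66.0)), (5, np.float64(65.0)), (10, np.float64(63.9)), (15, np.float64(63.5)), (20, np.float64(62.6)), (25, np.float64(62.6)), (30, np.float64(63.3)), (35, np.float64(64.2)), (40, np.float64(65.4)), (45, np.float64(66.1)), (50, np.float64(67.0)), (55, np.float64(66.9)), (60, np.float64(67.3)), (65, np.float64(67.3)), (70, np.float64(66.3)), (75, np.float64(65.8)), (80, np.float64(64.9)), (85, np.float64(63.5)), (90, np.float64(62.5)), (95, np.float64(60.9)), (100, np.float64(59.3)), (105, np.float64(57.3)), (110, np.float64(56.2)), (115, np.float64(55.5)), (120, np.float64(56.9)), (125, np.float64(59.3)), (130, np.float64(61.1)), (135, np.float64(62.3)), (140, np.float64(63.4)), (145, np.float64(64.7)), (150, np.float64(65.7)), (155, np.float64(66.8)), (160, np.float64(67.0)), (165, np.float64(66.9)), (170, np.float64(66.6)), (175, np.float64(66.5))]
[ 528. -265.] [ 519. -244.] 22.9 113.1
[ 505. -298.] [ 525. -290.] 21.7 22.3
[ 510. -235.] [ 490. -241.] 20.7 -164.1
[ 533. -278.] [ 528. -265.] 14.2 111.3
[ 490. -241.] [ 479. -248.] 13.8 -149.0
[ 464. -267.] [ 464. 
[... 435 characters left out ...]
np.float64(56.9)), (90, np.float64(55.9)), (95, np.float64(55.7)), (100, np.float64(55.0)), (105, np.float64(55.0)), (110, np.float64(55.2)), (115, np.float64(55.6)), (120, np.float64(56.2)), (125, np.float64(57.8)), (130, np.float64(59.7)), (135, np.float64(61.9)), (140, np.float64(63.7)), (145, np.float64(65.0)), (150, np.float64(65.6)), (155, np.float64(65.7)), (160, np.float64(65.6)), (165, np.float64(65.8)), (170, np.float64(65.8)), (175, np.float64(65.6))]
[ 472. -288.] [ 499. -294.] 28.0 -13.4
[ 514. -292.] [ 538. -286.] 25.8 15.5
[ 468. -269.] [ 472. -288.] 18.7 -78.5
[ 535. -270.] [ 528. -253.] 18.7 111.8
[ 528. -253.] [ 521. -237.] 17.7 113.2
[ 486. -244.] [ 474. -253.] 15.1 -145.9
```

View pics/cz_top.png

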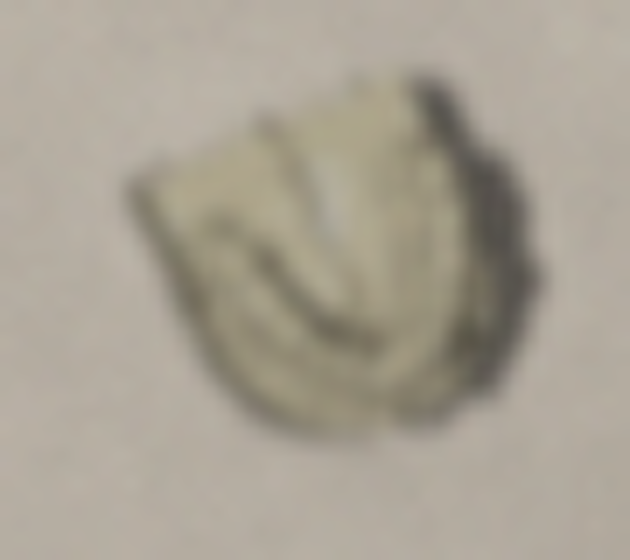

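View pics/cz_side.png

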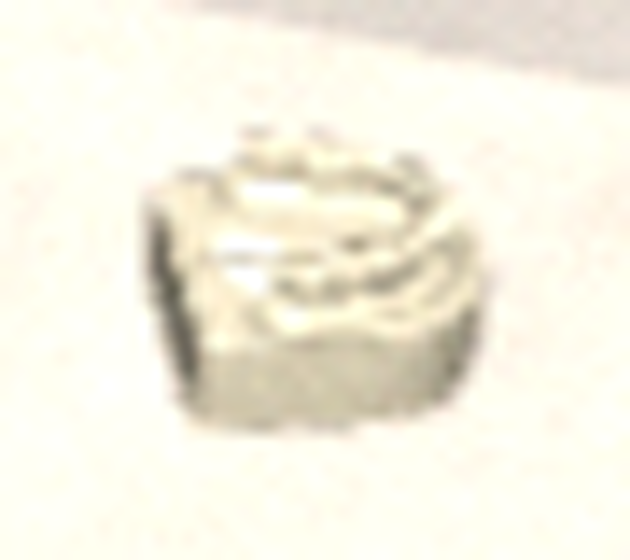

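```bash
cat >> h.py <<'E'
from scipy.spatial.transform import Rotation as Ro
def rpy(ang,s=1):
    y=s*np.array([np.cos(ang),np.sin(ang),0]);x=np.array([0,0,-1.]);return Ro.from_matrix(np.column_stack([x,y,np.cross(x,y)])).as_euler('xyz')
A0=np.radians(-106.5);O0=np.array([.5125,.3256])-.002*np.array([np.cos(A0),np.sin(A0)])
A1=np.radians(-67.5)
e=lambda a:np.array([np.cos(a),np.sin(a)])
def st():
    s=observe();print('t',round(s['time_s'],2),'tcp',s['eef_pos'].round(4),'F',s['ft_force'].round(1),'op',round(s['opening'],4),flush=True);return s
E
python3 - <<'E'
from h import *
import warnings;warnings.simplefilter('ignore')
b=np.radians(22.5);C=[]
for n in('top','side'):
    f=np.load(f'pics/{n}0.npz');d=f['d'];P=pts(n,d);z=P[...,2]
    m=((d>0)&(z>.017)&(z<.05)&(abs(P[...,0]-.498)<.06)&(abs(P[...,1]+.267)<.06));Q=P[m][:,:2]
    u=Q@e(b);w=Q@e(b+np.pi/2);print(n,np.percentile(u,[1,99])*1e3,np.percentile(w,[1,99])*1e3)
    C.append(e(b)*(np.percentile(u,99)+.0005-.018)+e(b+np.pi/2)*np.percentile(w,[1,99]).mean())
print(C)
M=np.mean(C,0)
g=O0+.0014*e(A0);g2=M-.063*e(A1)-.0075*e(A1)
print('grasp',g,'place',g2)
for s in(1,-1):
    for p,a in((g,A0),(g2,A1)):
        for zz in(.144,.30): print(s,zz,inverse_kinematics([*p,zz],rpy(a,s)))
E
```

```text
top [323.13518521 385.58857201] [-467.37003579 -411.73761013]
side [329.2533286  390.36777081] [-466.59534049 -411.22786048]
[array([ 0.50827946, -0.26523338]), array([ 0.5124491 , -0.26281113])]
grasp [0.51267041 0.32617529] place [ 0.4833851  -0.19888875]
1 0.144 [ 4.36915425e-01  2.54045654e-01  1.65582456e+00 -4.44089210e-16
  1.23172244e+00  2.29569108e+00]
1 0.3 [ 4.36915425e-01  1.43514439e-01  1.48621595e+00 -4.44089210e-16
  1.51186226e+00  2.29569108e+00]
1 0.144 [-0.54128273  0.0575625   1.87756256  0.          1.20646759  0.63681451]
1 0.3 [-0.54128273 -0.06410167  1.70006346  0.          1.50563086  0.63681451]
-1 0.144 [ 4.36915425e-01  2.54045654e-01  1.65582456e+00 -4.44089210e-16
  1.23172244e+00 -8.45901575e-01]
-1 0.3 [ 4.36915425e-01  1.43514439e-01  1.48621595e+00 -4.44089210e-16
  1.51186226e+00 -8.45901575e-01]
-1 0.144 [-0.54128273  0.0575625   1.87756256  0.          1.20646759 -2.50477814]
-1 0.3 [-0.54128273 -0.06410167  1.70006346  0.          1.50563086 -2.50477814]
```

```bash
python3 - <<'E'
from h import *
g=O0+.0014*e(A0)
movep([*g,.33],rpy(A0)); st()
print(move_l([*g,.26],.15)); st(); shot('side','s1')
E
python3 - <<'E'
import cv2,numpy as np
s=cv2.imread('pics/s1.png')[200:400,160:360]
cv2.imwrite('pics/s1z.png',cv2.resize(np.clip(s*1.5,0,255).astype(np.uint8),None,fx=3,fy=3,interpolation=2))
E
```

```text
t 3.52 tcp [0.513  0.3256 0.3299] F [-0.3  0.  -0.2] op 0.0854
False
t 4.14 tcp [0.513  0.3262 0.2606] F [-0.   0.   0.1] op 0.0852<sys>:0: UserWarning: Gimbal lock detected. Setting third angle to zero since it is not possible to uniquely determine all angles.
```

View pics/s1z.png

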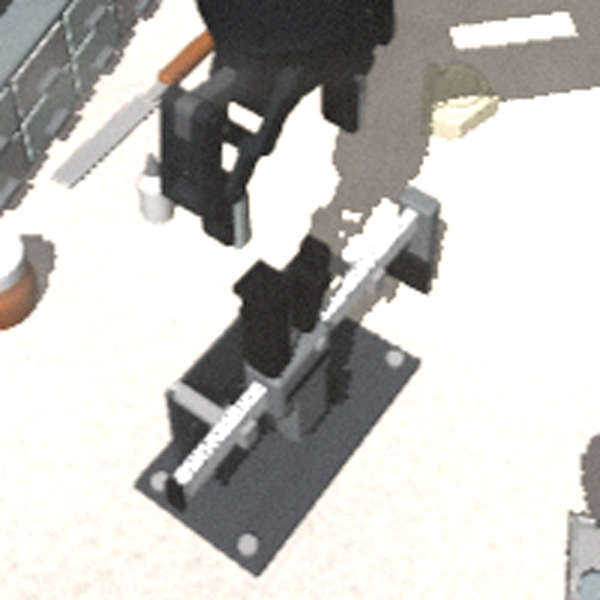

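The side view shows the open fingers lined up along the bar, straddling the grip and trigger around crop px (240,230) and (345,115). I'll descend with a force guard.

```bash
python3 - <<'E' 2>/dev/null
from h import *
g=O0+.0014*e(A0)
print(move_l([*g,.146],.1,max_force=8)); st(); shot('side','s2'); shot('top','t2')
import cv2
s=cv2.imread('pics/s2.png')[230:380,190:340]; t=cv2.imread('pics/t2.png')[160:260,120:245]
b=lambda a,k:cv2.resize(np.clip(a*1.5,0,255).astype(np.uint8),None,fx=k,fy=k,interpolation=2)
cv2.imwrite('pics/s2z.png',b(s,4));cv2.imwrite('pics/t2z.png',b(t,5))
E
```

```text
False
t 5.48 tcp [0.5133 0.3265 0.147 ] F [ 0.8 -0.8  0.2] op 0.0853
```

View pics/s2z.png

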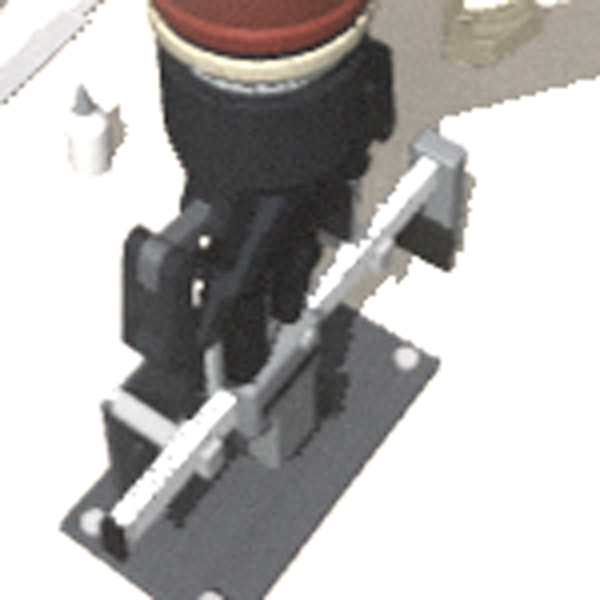

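View pics/t2z.png

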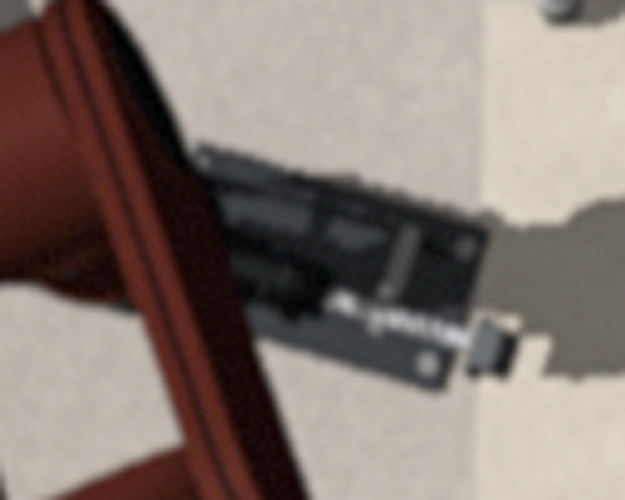

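```bash
python3 - <<'E' 2>/dev/null
from h import *
gripper_to(.063,30); st(); gripper_to(.03,40); s=st()
p=s['eef_pos'].copy()
move_l([p[0],p[1],p[2]+.02],.06); st(); move_l([p[0],p[1],p[2]+.06],.1); st(); shot('side','s3'); shot('top','t3')
s=cv2.imread('pics/s3.png')[180:360,180:360]; t=cv2.imread('pics/t3.png')[160:260,120:245]
b=lambda a,k:cv2.resize(np.clip(a*1.5,0,255).astype(np.uint8),None,fx=k,fy=k,interpolation=2)
cv2.imwrite('pics/s3z.png',b(s,3));cv2.imwrite('pics/t3z.png',b(t,4))
E
```

```text
t 5.94 tcp [0.5128 0.3263 0.1462] F [-0.4  0.4  0.3] op 0.0628
t 6.28 tcp [0.5138 0.3257 0.1485] F [-0.8 -2.2 11.4] op 0.0402
t 6.8 tcp [0.5136 0.3257 0.1682] F [-0.8 -0.8 -5.6] op 0.0399
t 7.35 tcp [0.5138 0.3257 0.2086] F [-0.5  0.4 -6.2] op 0.0398
```

View pics/s3z.png

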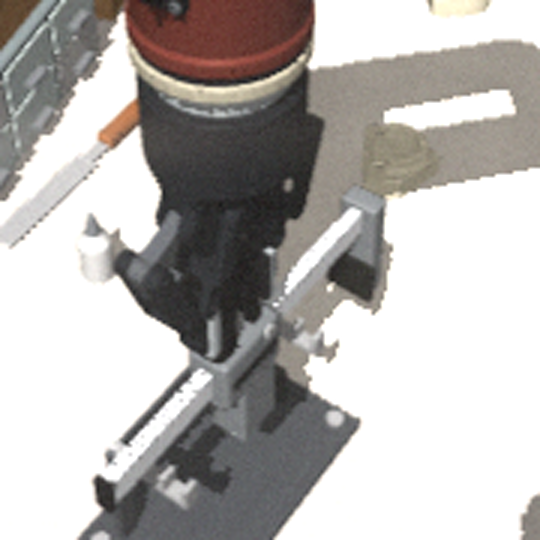

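View pics/t3z.png

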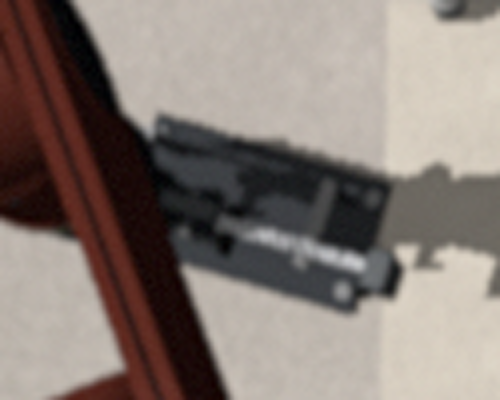

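The clamp is off its hooks, with about 6 N of load and the bar visibly above the rack. Next I carry it over the cast and measure there.

```bash
cat >> h.py <<'E'
M=np.array([.5104,-.2640])
def bars(n,tag,zlo,zhi,c,a):
    f=np.load(f'pics/{tag}.npz');im=f['im'].astype(int);d=f['d'];P=pts(n,d)
    D=P[...,:2]-c;X=D@e(a)*1000;Y=D@e(a+np.pi/2)*1000;Z=P[...,2]*1000
    m=(d>0)&(abs(X)<170)&(abs(Y)<30)&(Z>zlo)&(Z<zhi)&(im.sum(2)>150)&(im.max(2)-im.min(2)<40)
    Q=np.column_stack([X,Y,Z])[m]; return Q
E
python3 - <<'E' 2>/dev/null
from h import *
t=M-.0705*e(A1)
movep([*t,.2086],rpy(A1)); hold(.3); st(); shot('side','s4'); shot('top','t4')
for n,k in(('side','s4'),('top','t4')):
    Q=bars(n,k,155,195,M-.063*e(A1),A1); print(n,len(Q),Q[:,0].min(),Q[:,0].max())
    l=cv2.fitLine(Q.astype(np.float32),cv2.DIST_HUBER,0,.01,.01).ravel();print(l.round(3))
s=cv2.imread('pics/s4.png')[60:300,240:480]; t=cv2.imread('pics/t4.png')[160:290,310:470]
b=lambda a,k:cv2.resize(np.clip(a*1.5,0,255).astype(np.uint8),None,fx=k,fy=k,interpolation=2)
cv2.imwrite('pics/s4z.png',b(s,2.5));cv2.imwrite('pics/t4z.png',b(t,4))
E
```

```text
t 9.65 tcp [ 0.4836 -0.1984  0.2086] F [-0.5 -0.1 -6. ] op 0.0397
```

```bash
ls pics; python3 - <<'E' 2>&1 | grep -v -i warn
from h import *
s=cv2.imread('pics/s4.png')[60:300,240:480]; t=cv2.imread('pics/t4.png')[160:290,310:470]
b=lambda a,k:cv2.resize(np.clip(a*1.5,0,255).astype(np.uint8),None,fx=k,fy=k,interpolation=2)
cv2.imwrite('pics/s4z.png',b(s,2.5));cv2.imwrite('pics/t4z.png',b(t,4))
for n,k in(('side','s4'),('top','t4')):
    Q=bars(n,k,155,195,M-.063*e(A1),A1); print(n,len(Q))
    if len(Q):print(Q[:,0].min(),Q[:,0].max(),cv2.fitLine(Q.astype(np.float32),cv2.DIST_HUBER,0,.01,.01).ravel().round(3))
E
```

```text
casts.png
clamp.png
clamps.png
clampt.png
cz_side.png
cz_top.png
s1.npz
s1.png
s1z.png
s2.npz
s2.png
s2z.png
s3.npz
s3.png
s3z.png
s4.npz
s4.png
side0.npz
side0.png
t2.npz
t2.png
t2z.png
t3.npz
t3.png
t3z.png
t4.npz
t4.png
top0.npz
top0.png
Traceback (most recent call last):
  File "h.py", line 26, in bars
    Q=np.column_stack([X,Y,Z])[m]; return Q
      ~~~~~~~~~~~~~~~~~~~~~~~~^^^
IndexError: boolean index did not match indexed array along axis 1; size of axis is 1680 but size of corresponding boolean axis is 560
```

View pics/s4z.png

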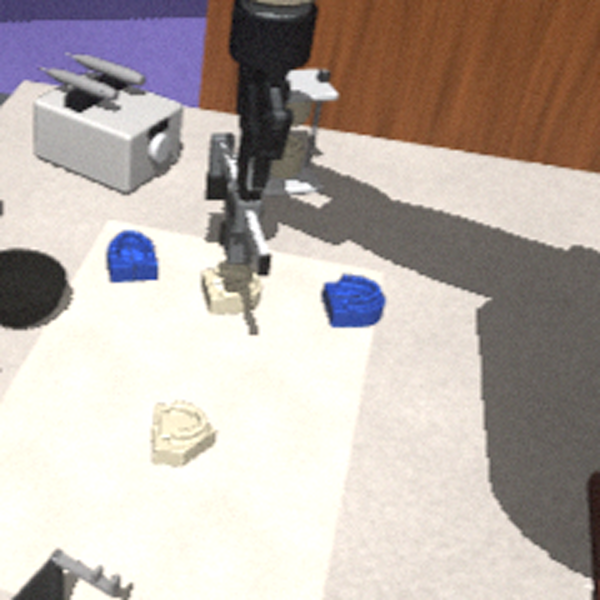

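View pics/t4z.png

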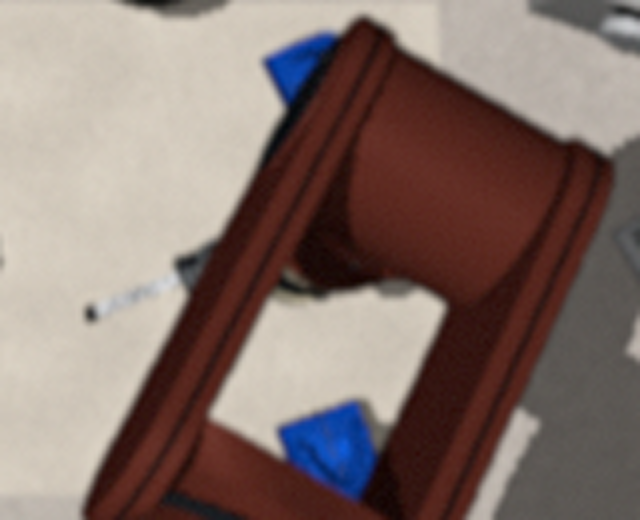

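```bash
sed -i 's/Q=np.column_stack(\[X,Y,Z\])\[m\]/Q=np.stack([X,Y,Z],-1)[m]/' h.py; python3 - <<'E' 2>&1 | grep -v -i warn
from h import *
for n,k in(('side','s4'),('top','t4')):
    Q=bars(n,k,90,200,M-.063*e(A1),A1); print(n,len(Q))
    if not len(Q):continue
    for x0 in range(-120,170,10):
        q=Q[(Q[:,0]>=x0)&(Q[:,0]<x0+10)]
        if len(q)>3:print(x0,len(q),'y',np.percentile(q[:,1],[5,50,95]).round(1),'z',np.percentile(q[:,2],[2,50,98]).round(1))
E
```

```text
side 514
-120 5 y [ 2.3 10.1 10.7] z [166.3 169.  182.1]
-110 11 y [ 3.5  7.7 10.6] z [165.2 179.7 181.4]
-100 16 y [1.9 8.9 9.6] z [164.6 179.4 182.6]
-90 18 y [2.2 8.9 9.8] z [162.9 179.  181.8]
-80 14 y [2.5 8.2 9.7] z [163.8 180.6 183.4]
-70 12 y [2.2 8.4 9.5] z [166.8 178.8 181.8]
-60 14 y [3.  8.8 9.5] z [161.3 177.6 181.9]
-50 16 y [2.5 8.3 9.2] z [162.2 179.8 182. ]
-40 15 y [-4.9  8.7 10.8] z [162.4 176.2 181.2]
-30 95 y [-7.3 10.3 17.8] z [154.6 180.3 190.9]
-20 68 y [-3.2  7.4 16.4] z [104.6 118.1 189.4]
-10 15 y [ 6.3 16.6 18.3] z [108.5 123.  190.7]
0 14 y [12.8 16.9 19.6] z [107.6 188.3 195.2]
10 13 y [13. 18. 20.] z [111.8 161.  190.2]
20 7 y [12.7 20.5 21. ] z [109.9 119.8 187.6]
50 8 y [2.9 6.5 8.5] z [167.5 179.  179.7]
60 8 y [3.  8.3 9.3] z [168.4 177.5 179.6]
70 13 y [3.1 8.6 9.2] z [163.1 176.8 179.3]
80 7 y [2.3 5.5 8.7] z [165.3 178.3 180.6]
90 11 y [2.3 8.  9. ] z [163.6 177.  179.4]
100 7 y [2.5 8.  8.6] z [158.7 166.  179.4]
110 16 y [ 2.4 13.6 20.2] z [108.  150.4 177.1]
120 89 y [-5.5 10.7 17.2] z [133.8 161.5 181.6]
130 17 y [-4.1 14.3 17.3] z [132.8 178.6 181.3]
top 91
-120 8 y [-2.1  1.3  5.9] z [165.6 177.5 183.5]
-110 14 y [-1.9  1.8  5.1] z [177.2 179.8 184.5]
-100 13 y [-1.7  1.9  5.2] z [178.  182.  185.2]
-90 12 y [-1.7  1.   4.7] z [178.2 181.9 185. ]
-80 14 y [-2.3  2.2  5.4] z [171.8 180.7 186.3]
-70 12 y [-1.6  1.2  4.5] z [177.4 180.8 186.1]
-60 12 y [-2.1  1.7  4.9] z [177.5 180.5 183.4]
-30 5 y [13.1 14.3 15.3] z [168.9 179.  191.4]
```

```bash
python3 - <<'E' 2>/dev/null
from h import *
t=M-.0705*e(A1)+.002*e(A1)-.0035*e(A1+np.pi/2)
move_l([*t,.2086],.05)
print(move_l([*t,.118],.1,max_force=10)); s=st()
print(move_l([*t,.098],.03,max_force=4)); s=st(); hold(.2); s=st()
shot('side','s5');shot('top','t5')
s=cv2.imread('pics/s5.png')[90:230,260:420]
b=lambda a,k:cv2.resize(np.clip(a*1.5,0,255).astype(np.uint8),None,fx=k,fy=k,interpolation=2)
cv2.imwrite('pics/s5z.png',b(s,4))
E
```

```text
False
t 11.06 tcp [ 0.4816 -0.2024  0.1189] F [ 0.1  0.5 -5.6] op 0.0396
True
t 11.55 tcp [ 0.4812 -0.202   0.1047] F [-0.8  0.9  3.8] op 0.0398
t 11.75 tcp [ 0.481  -0.202   0.1045] F [-0.3  1.5  4.8] op 0.0402
```

View pics/s5z.png

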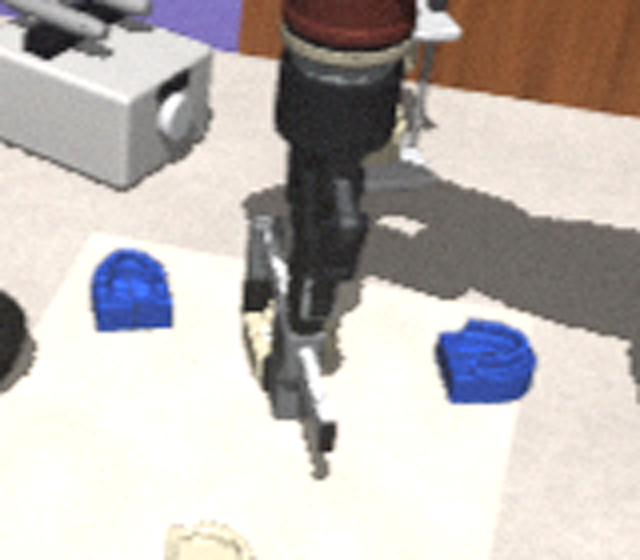

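```bash
cat >> h.py <<'E'
def comp(o_from,o_to,n=3,f=25):
    prev=observe()['opening'] if o_from is None else o_from
    p=np.load('ref.npy')  # TCP xyz when grip finger touches, at opening .040
    for o in np.linspace(prev,o_to,n+1)[1:]:
        gripper_to(o,f); oo=observe()['opening']
        move_l([*(p[:2]+e(A1)*(max(oo,.04)-.040)/2),p[2]],.06)
E
python3 - <<'E' 2>&1 | grep -v -i warn
from h import *
p=observe()['eef_pos'].copy(); p[2]=.1046; np.save('ref.npy',p)
comp(.040,.064,3,25); st(); hold(.2);st()
shot('side','s6');shot('top','t6')
comp(.064,.040,3,25); st(); gripper_to(.036); st()
E
python3 - <<'E'
import cv2,numpy as np
s=cv2.imread('pics/s6.png')[90:230,260:420]
cv2.imwrite('pics/s6z.png',cv2.resize(np.clip(s*1.5,0,255).astype(np.uint8),None,fx=4,fy=4,interpolation=2))
E
```

```text
t 13.35 tcp [ 0.4857 -0.2133  0.1046] F [0.1 1.1 0.9] op 0.064
t 13.55 tcp [ 0.4857 -0.2132  0.1046] F [ 0.3  0.2 -0.3] op 0.0643
t 15.14 tcp [ 0.483  -0.2042  0.1067] F [ 0.6 -3.6  6.9] op 0.0404
t 15.36 tcp [ 0.483  -0.2043  0.1067] F [ 0.9 -3.7  7.2] op 0.0404
```

View pics/s6z.png

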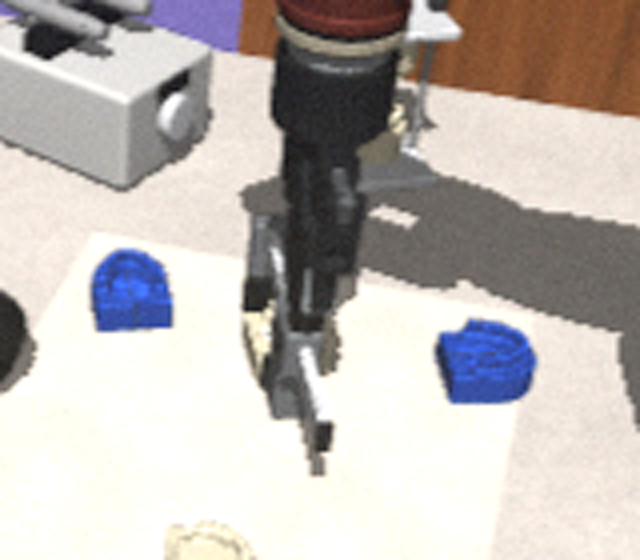

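The clamp stood upright while released, with the force near zero. I'll do two more strokes and then look.

```bash
python3 - <<'E' 2>&1 | grep -v -i warn
from h import *
for i in range(2):
    comp(.040,.064,3,25); st(); comp(.064,.040,3,25); gripper_to(.036); st()
shot('side','s7')
s=cv2.imread('pics/s7.png')[90:230,260:420]
cv2.imwrite('pics/s7z.png',cv2.resize(np.clip(s*1.5,0,255).astype(np.uint8),None,fx=4,fy=4,interpolation=2))
for k in('s5','s6','s7'):
    Q=bars('side',k,30,90,M-.063*e(A1),A1);q=Q[(Q[:,0]<-40)&(Q[:,2]>60)];
    E_=Q[(Q[:,0]>85)&(Q[:,2]>40)]
    print(k,'tail',np.sort(q[:,0])[:4].round(),'y',np.median(q[:,1]).round(1),'z',np.percentile(q[:,2],90).round(1),'end',np.percentile(E_[:,0],[5,50,90,98]).round() if len(E_) else'', 'z',np.percentile(E_[:,2],98).round(1) if len(E_) else '')
E
```

```text
t 16.86 tcp [ 0.4857 -0.2132  0.1047] F [-0.2  0.4 -0.7] op 0.0641
t 18.57 tcp [ 0.4832 -0.2044  0.1069] F [ 1.1 -4.4  7.7] op 0.0403
t 20.07 tcp [ 0.4857 -0.2133  0.1047] F [-0.7  0.3  0.6] op 0.0643
t 21.77 tcp [ 0.4832 -0.2043  0.1069] F [ 1.4 -3.8  7.2] op 0.0404
s5 tail [-111. -109. -109. -109.] y 4.7 z 77.7 end [ 89. 125. 134. 139.] z 78.2
s6 tail [-108. -107. -105. -103.] y 5.7 z 76.4 end [ 89. 127. 133. 138.] z 77.7
s7 tail [-130. -129. -128. -126.] y 5.2 z 76.4 end [ 93. 106. 113. 116.] z 78.9
```

View pics/s7z.png

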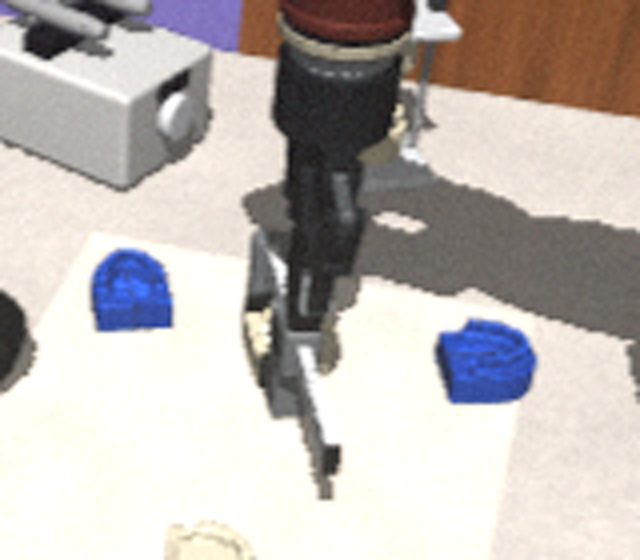

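```bash
python3 - <<'E' 2>&1 | grep -v -i warn
from h import *
for i in range(2):
    comp(.040,.064,3,25); st(); comp(.064,.040,3,25); gripper_to(.036); s=st()
    if s['opening']>.0425: print('stall');break
shot('side','s8')
s=cv2.imread('pics/s8.png')[90:230,260:420]
cv2.imwrite('pics/s8z.png',cv2.resize(np.clip(s*1.5,0,255).astype(np.uint8),None,fx=4,fy=4,interpolation=2))
for k in('s7','s8'):
    Q=bars('side',k,30,90,M-.063*e(A1),A1);q=Q[(Q[:,0]<-40)&(Q[:,2]>60)];
    E_=Q[(Q[:,0]>75)&(Q[:,2]>40)]
    print(k,'tail',np.sort(q[:,0])[:4].round(),'y',np.median(q[:,1]).round(1),'z',np.percentile(q[:,2],90).round(1),'end',np.percentile(E_[:,0],[5,50,90,98]).round(),'z',np.percentile(E_[:,2],98).round(1))
E
```

```text
t 23.32 tcp [ 0.4858 -0.2134  0.1047] F [-0.2 -0.1  0.9] op 0.0641
t 25.03 tcp [ 0.4832 -0.2044  0.1069] F [ 1.2 -2.9  7.7] op 0.0405
t 26.53 tcp [ 0.4857 -0.2132  0.1047] F [ 0.4  0.1 -0.9] op 0.0639
t 28.19 tcp [ 0.4853 -0.2095  0.1067] F [ 1.6 -4.3  6.3] op 0.0513
stall
s7 tail [-130. -129. -128. -126.] y 5.2 z 76.4 end [ 81. 106. 112. 116.] z 78.8
s8 tail [-137. -135. -135. -135.] y 6.1 z 76.0 end [ 77.  97. 107. 111.] z 79.1
```

View pics/s8z.png

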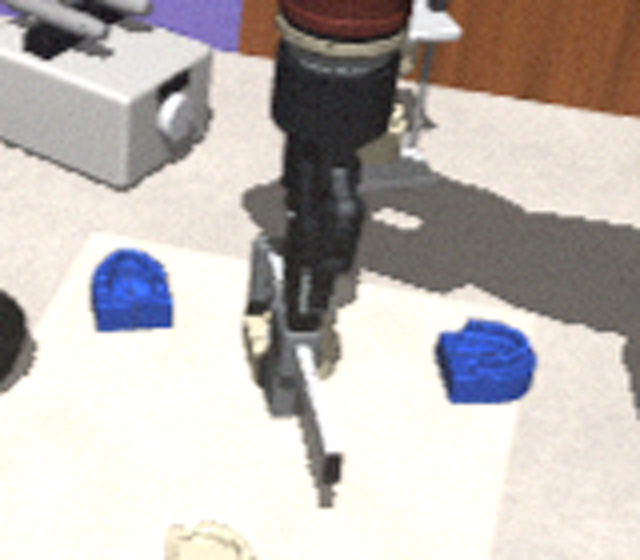

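```bash
python3 - <<'E' 2>&1 | grep -v -i warn
from h import *
hold(.5); s=st(); print(np.abs(s['joint_velocities']).max())
if .045<s['opening']<.058: job_done(); print('done')
E
```

```text
t 28.74 tcp [ 0.4853 -0.2095  0.1067] F [ 1.2 -4.4  6.1] op 0.0511
0.0026186917075775914
the job is handed in; nothing more can be done
done
```

I lifted the bar clamp off its hooks by grip and trigger and stood it over the cracked, round-front cast. I then pumped the trigger five times, opening the fingers fully between squeezes. The job was handed in at about 29 s of the 59 s allowed, with the trigger still squeezed; no verdict comes back.

What the last checks showed:
- **Clamping:** on the fifth squeeze the fingers stopped at 51 mm instead of 40 mm and held there for 0.5 s. That means both pads bear on the cast. At the 25 N grip setting the task's figures put pad pressure at roughly 32 N, but I could not measure it directly.
- **Bar travel:** from the pictures, the bar tail moved back by about 26 mm over the pumping, giving about 42–46 mm in total. I'd expect 46 mm for a 58 mm cast.
- **Position:** the bar was level to a few mm, and the wrist force changed by less than 9 N. The last side picture shows the clamp upright over the cast. I saw no bystander disturbed in the frames I looked at, but I did not measure their positions afterwards.
- **Disagreement:** the two cameras differed by about 5 mm on position, so I averaged them for the cast and shifted the clamp 3.5 mm sideways before setting it down. Side to side, the clamp looks within a few mm of the cast's middle.
- **Not checked:** I did not re-measure the cast's final position after clamping.

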